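# Gauge the left lane of the bench fixture

## Task

The thin gauge leaf is standing loose in the left lane of the grey two-lane fixture, so it is too small for that gap. Work up through the set: take the thin leaf out and leave standing in that same lane, fully down and centred along the lane, the thickest leaf that still goes all the way in. Leave the other two leaves standing upright on the bench or on their mat, off the fixture.

Things in the scene. Friction and masses are not known exactly. Their poses are not given: they have to be found in the camera images.
- leaf_thin: Thinnest leaf: upright aluminium plate, 60 (x) x 14 (y, thickness) x 90 mm high, 204 g, one dark dimple high on its broad faces. Origin: centre of its underside. Grip across y, 60 to 75 mm up. Starts in the left lane. Its free place is on the mat midway between the other two leaves.
- leaf_medium: Middle leaf: upright aluminium plate, 60 (x) x 22 (y, thickness) x 90 mm high, 321 g, two dimples high on its broad faces. Origin: centre of its underside. Grip across y, 60 to 75 mm up. Starts on a black rubber mat (100 x 250 x 2 mm) left of the fixture, 160 mm from the thick leaf; either may be the left one.
- leaf_thick: Thickest leaf: upright aluminium plate, 60 (x) x 30 (y, thickness) x 90 mm high, 437 g, three dimples high on its broad faces. Origin: centre of its underside. Grip across y, 60 to 75 mm up. Starts on the same mat, 160 mm from the medium leaf.
- fixture: Fixed plate 100 x 165 x 6 mm; origin: centre of its underside, on the bench; x along the lanes, y to the left. Grey centre fence (y -10 to 10 mm) and an outer stop each side (centred at y 54, -54), 80 mm long, tops 41 mm above bench, top edges rounded 10 mm. Lane floor 6 mm up. Left lane (y > 0): 34 mm wide, centre y 27, if the slim stop is left; else 26 mm, centre y 23.
- stop_slim: The slimmer of the fixture's two fixed grey outer stops, 80 x 20 x 35 mm (the other is 36 mm thick); origin: centre of its underside, on the plate. It stands at the fixture's y = +54 mm (left lane then 34 mm wide) or -54 mm (left lane then 26 mm wide).
Things that resemble listed ones, but are neither listed nor needed, are in the scene too. What is shaped like the leaf_thin but red or yellow is not meant.

How it is judged:
At the end, for the whole second after the job is handed in: The thickest leaf that fits (thick in a 34 mm lane, medium in 26 mm) stands in the left lane, within 7 mm of its floor, 20 mm of mid-length, 10 mm sideways; the other two stand on bench or mat, over 70 mm from the fixture's centre; all within 10 degrees of upright and at rest (((y of stop_slim in the frame of fixture above 0 m and height (world z) of leaf_thick below 0.013 m and x of leaf_thick in the frame of fixture between -0.02 and 0.02 m and y of leaf_thick in the frame of fixture between 0.017 and 0.037 m and angle between each of leaf_thick, leaf_medium, leaf_thin's own z axis and vertical below 0.17 rad and angle between the y axis of leaf_thick and the y axis of fixture, either way round below 0.2 rad and linear speed of each of leaf_thick, leaf_medium, leaf_thin below 0.02 m/s and height (world z) of each of leaf_medium, leaf_thin below 0.0045 m and horizontal distance between each of leaf_medium, leaf_thin and fixture above 0.07 m) or (not (y of stop_slim in the frame of fixture above 0 m) and height (world z) of leaf_medium below 0.013 m and x of leaf_medium in the frame of fixture between -0.02 and 0.02 m and y of leaf_medium in the frame of fixture between 0.013 and 0.033 m and angle between each of leaf_medium, leaf_thick, leaf_thin's own z axis and vertical below 0.17 rad and angle between the y axis of leaf_medium and the y axis of fixture, either way round below 0.2 rad and linear speed of each of leaf_medium, leaf_thick, leaf_thin below 0.02 m/s and height (world z) of each of leaf_thick, leaf_thin below 0.0045 m and horizontal distance between each of leaf_thick, leaf_thin and fixture above 0.07 m))); the robot touches nothing.
It also fails if it takes over 58 s, if anything falls off the work surface, if the arm or the gripper's body presses on something with over 40 N, if the wrist force passes 120 N, or if a joint passes its speed limit or range.

## Robot

A 6-joint arm with a two-finger parallel gripper is mounted at the origin on a cart in front of the work surface, level with it; the furniture and walls round the work are solid. World frame = base frame: x ahead of the robot, y to its left, z up, the work surface at z = 0. Lengths are in m, angles in rad, forces in N, time in s.
With the tool pointing down it reaches from about 0.35 to 0.775 m from the base axis. Payload 5.5 kg.
Tool frame: the origin (TCP) lies between the finger pads; the fingertips stand 19 mm ahead of it and the grasp point (between the pads) is the TCP; z points along the fingers, y is the direction in which the jaws open and shut (so a half turn about z gives the same grasp; the last joint's range is limited). The gripper opens to 85 mm and grips with 20 to 120 N. Pads are 22 mm wide; open, the fingers measure 114 mm over their backs; the gripper's body (76 mm by 85 mm) begins 54 mm behind the grasp point. The pads swing forward as they close: fully open they stand 13 mm farther back than shut.
Start: joints at [-1.296, 0.313, 0.046, 1.304, 0, 1.431], TCP at [0.232, -0.526, 0.25] pointing down, gripper open.
Joint ranges: [-2.76, 2.76], [-0.86, 1.69], [-1.03, 1.26], [-2.2, 2.34], [-1.47, 1.5], [-3.14, 3.14]. Speed limits (rad/s): [2.57, 2.57, 3.14, 3.14, 3.14, 3.14].

## Interface

Orientations are given as a unit quaternion [w, x, y, z].
In Python, from workcell import get_state, cams, workorder gives the robot as it stands.
- The arm moves only by the tool play_rows, never from a script. Its argument "series" is text: rows parted by semicolons, each of 7 numbers parted by spaces: the opening in per cent of the stroke, from 0 (shut) to 100 (fully open), then the shift along the tool's x, y, z in cm, then the turn, a rotation vector about the tool's x, y, z in degrees. A call has 1 to 12 rows; each row shifts and turns the commanded pose from where the row before left it, along the tool's axes as they then stand; what a row does not reach is not made up. A row lasts 1/8 s, in which the tool goes at most 62.5 mm and 10.7 degrees, less where a joint would pass 70% of its speed; a pose out of reach is approached as far as the arm can. A call with a gripper value outside its range is refused whole. The fingers move at their own pace and stop on an object; "newtons" is the grip in N (left out, the last holds). Time passes only in rows, so rows that do not move let the fingers close. It gives the time, the measured TCP pose, the force and the opening at its end, in the units of the state.
- get_state(): the state, without advancing time (a new reading comes with each control period).
- cams.read_camera(name): name is "side" or "top" or "wrist"; returns the picture (400x640x3 uint8, red, green, blue); there is no depth.
- cams.get_calibration(name): a dict with "fx", "fy", "cx", "cy" (pixels), "distortion" ([k1, k2, p1, p2, k3] as OpenCV has them; the pictures are not rectified), "rvec" (rotation vector, rad) and "tvec" (3), from world to camera coordinates, as OpenCV has them. Camera axes: x right, y down, z forward; pixel columns grow to the right and rows downward; lengths in m; the calibration is good to about 2 mm. A picture is of the moment at which its call begins: read the wrist's pose just before it. get_calibration takes no time and is no camera call; for the wrist camera it gives the pose at the moment of the call.
- workorder.hand_in(): hands the job in, once; it reports no verdict.
The state is a dict: "clock": time; "joint_pos": joint angles; "qvel": joint speeds; "tau": joint torques, N m; "tcp_pos": TCP position; "orientation": TCP orientation; "wrist_force": force on the tool from outside, world axes, zero at the start; "ft_torque": the same for the moment, N m; "finger_gap": finger opening in m.
Only numpy, scipy, OpenCV 4.12 (cv2) and the standard library are available. Lean on these libraries where they do the work, as an engineer would, in place of code of your own. Each camera call takes 0.05 s, during which the arm holds its last target.

## Working session

There is one attempt and no reset: what is moved stays moved. The work goes in short steps, Python scripts to look and compute and a tool call to move; the robot and the scene stay as the last step left them, time stands still between calls to the robot, and variables do not carry over. Pictures are saved under pics/ and viewed, and the job is handed in when it is done.

Besides the shell and the picture viewer there is one more tool, called as name(argument=value, ...) on one line, values as JSON. play_rows: Moves the arm, as the interface text tells. Its arguments: {"type":"object","properties":{"series":{"type":"string"},"newtons":{"type":"number"}},"required":["series"]}

```bash
mkdir -p pics; python3 - <<'E'
from workcell import get_state, cams
import cv2
print(get_state())
for n in ("top","side","wrist"):
    c=cams.get_calibration(n); print(n,c)
    if n!="wrist":
        cv2.imwrite(f"pics/{n}0.png",cams.read_camera(n)[:,:,::-1])
E
```

```text
{'clock': 0.0, 'joint_pos': array([-1.29558140e+00,  3.13981038e-01,  4.49605785e-02,  1.30361131e+00,
        4.68713929e-05,  1.43118645e+00]), 'qvel': array([-0.00088139, -0.00016652, -0.00019179, -0.00018248, -0.0008922 ,
        0.00060708]), 'tau': array([ 1.95692010e-03, -4.80624068e+01,  2.98535156e+01,  1.92239229e-02,
       -1.14372951e-04,  2.18356951e-05]), 'tcp_pos': array([ 0.23160611, -0.52575849,  0.24941234]), 'orientation': array([-9.17198522e-04,  9.78566643e-01,  2.05928345e-01, -3.87941901e-05]), 'wrist_force': array([ 0.05996334, -0.03006384, -0.2260825 ]), 'ft_torque': array([-0.0209168 , -0.00013943,  0.00618419]), 'finger_gap': 0.08558983445291464}
top {'fx': 385.2323913717207, 'fy': 385.2323913717207, 'cx': 316.95096047341264, 'cy': 204.74705574326845, 'distortion': array([-0.036212,  0.      ,  0.      ,  0.      ,  0.      ]), 'rvec': array([ 2.12444829, -2.18813408,  0.08624062]), 'tvec': array([0.0903662 , 0.47681039, 0.83273541])}
side {'fx': 417.4301308176268, 'fy': 417.4301308176268, 'cx': 319.4894921150179, 'cy': 200.63684579520725, 'distortion': array([-0.07467413,  0.        ,  0.        ,  0.        ,  0.        ]), 'rvec': array([ 0.20656248, -2.76501661,  1.35731551]), 'tvec': array([0.47999399, 0.02996512, 0.88748396])}
wrist {'fx': 302.14097558989005, 'fy': 302.14097558989005, 'cx': 321.4917295753596, 'cy': 201.0017688285863, 'distortion': array([-0.05221581,  0.        ,  0.        ,  0.        ,  0.        ]), 'rvec': array([-2.41489301,  1.57380274,  0.23875603]), 'tvec': array([-0.57586762, -0.03876035,  0.38002555])}
```

View pics/top0.png

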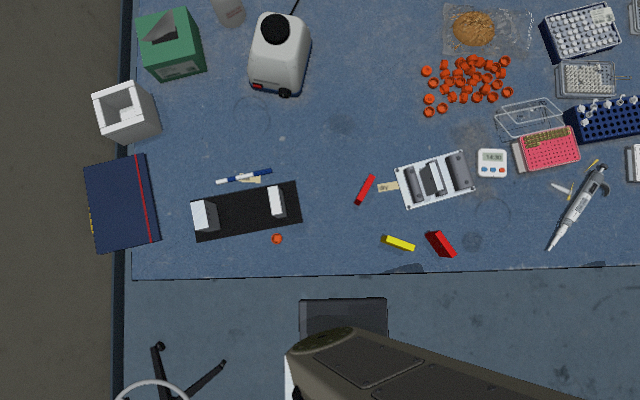

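View pics/side0.png

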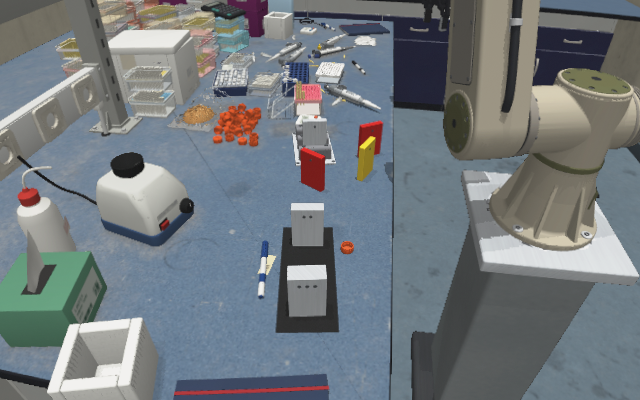

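```bash
python3 - <<'E'
import cv2
t=cv2.imread("pics/top0.png"); s=cv2.imread("pics/side0.png")
cv2.imwrite("pics/a.png",cv2.resize(t[140:220,350:490],None,fx=5.5,fy=5.5,interpolation=cv2.INTER_CUBIC))
cv2.imwrite("pics/b.png",cv2.resize(t[170:250,180:310],None,fx=6,fy=6,interpolation=cv2.INTER_CUBIC))
cv2.imwrite("pics/c.png",cv2.resize(s[100:340,260:400],None,fx=2.4,fy=2.4,interpolation=cv2.INTER_CUBIC))
E
```

```text
(no output)
```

View pics/a.png

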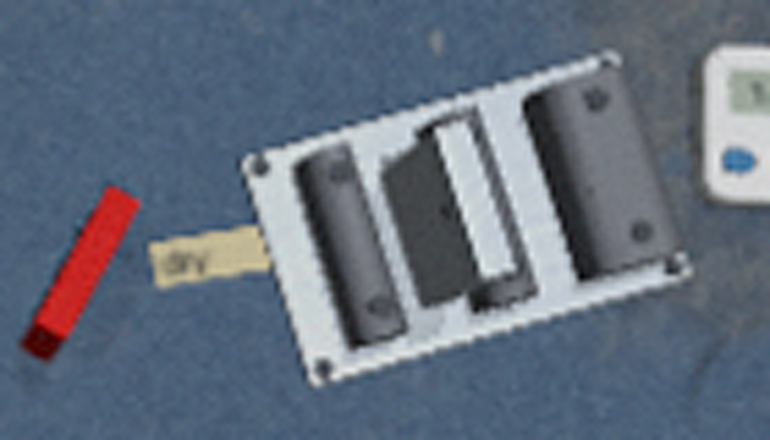

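View pics/b.png

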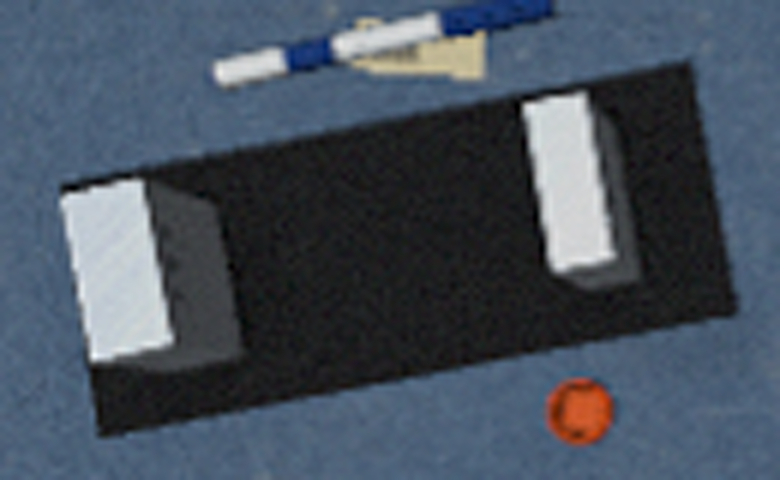

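View pics/c.png

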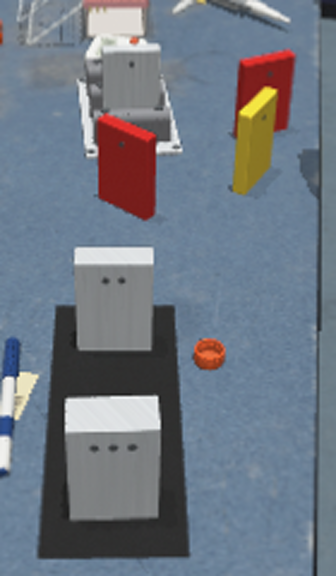

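```bash
cat > h.py <<'E'
import numpy as np, cv2
from workcell import get_state, cams
from scipy.spatial.transform import Rotation as R
def unproj(cal,px,z):
    K=np.array([[cal['fx'],0,cal['cx']],[0,cal['fy'],cal['cy']],[0,0,1]])
    n=cv2.undistortPoints(np.array(px,float).reshape(-1,1,2),K,cal['distortion']).reshape(-1,2)
    Rm=cv2.Rodrigues(np.array(cal['rvec']))[0]; C=-Rm.T@np.array(cal['tvec'])
    d=np.c_[n,np.ones(len(n))]@Rm
    return C+d*((z-C[2])/d[:,2])[:,None]
def proj(cal,P):
    K=np.array([[cal['fx'],0,cal['cx']],[0,cal['fy'],cal['cy']],[0,0,1]])
    return cv2.projectPoints(np.array(P,float),np.array(cal['rvec']),np.array(cal['tvec']),K,cal['distortion'])[0].reshape(-1,2)
def rect(P):
    (c,(w,h),a)=cv2.minAreaRect((P[:,:2]*1000).astype(np.float32)); return np.round(c,1),round(w,1),round(h,1),round(a,2)
E
python3 - <<'E'
from h import *
cal=cams.get_calibration("top")
def f(c,o,s): return (np.array(c)+.5)/s-.5+np.array(o)
for n,c,o,s,z in [("plate",[(245,158),(612,55),(690,270),(315,385)],(350,140),5.5,.006),
 ("thin",[(437,125),(470,120),(517,268),(480,280)],(350,140),5.5,.096),
 ("thick",[(62,198),(145,180),(173,347),(92,362)],(180,170),6,.092),
 ("med",[(523,104),(588,93),(615,260),(550,272)],(180,170),6,.092),
 ("mat",[(60,187),(690,62),(738,312),(100,437)],(180,170),6,.002)]:
    P=unproj(cal,f(c,o,s),z); print(n,rect(P)); print((P[:,:2]*1000).round(1).tolist())
    e=P[[1,2,3,0]]-P; print(np.degrees(np.arctan2(e[:,1],e[:,0])).round(1))
E
```

```text
plate (array([ 533.2, -192.9]), 98.9, 163.7, 15.24)
[[559.9, -102.8], [599.0, -258.8], [507.0, -284.9], [464.0, -126.9]]
[ -75.9 -164.2  105.2   14.1]
thin (array([ 524.7, -172.2]), 60.4, 14.6, 11.92)
[[552.7, -158.8], [554.2, -171.3], [497.7, -185.3], [493.6, -171.3]]
[ -83.1 -166.1  106.2   11.9]
thick (array([458.7, 319.3]), 59.0, 29.7, 10.42)
[[485.0, 339.3], [490.4, 310.0], [432.2, 300.1], [427.8, 328.4]]
[ -79.6 -170.4   98.8   10.7]
med (array([485.1, 162.3]), 59.1, 22.8, 8.22)
[[512.7, 177.8], [515.8, 155.2], [457.7, 146.9], [454.2, 169.4]]
[ -82.2 -171.9   98.8    8.2]
mat (array([472.2, 241.5]), 98.2, 248.9, 9.43)
[[500.2, 372.3], [541.0, 126.8], [444.2, 110.7], [403.4, 356.3]]
[ -80.6 -170.5   99.4    9.4]
```

```bash
cat >> h.py <<'E'
def to(x,y,z,yaw):
    "tool-axis shift (cm) & turn (deg, about tool z, done FIRST) to reach pose; yaw deg of tool x in world. z None keep"
    s=get_state(); q=s['orientation']; T=R.from_quat([q[1],q[2],q[3],q[0]]).as_matrix()
    c,si=np.cos(np.radians(yaw)),np.sin(np.radians(yaw))
    G=np.array([[c,si,0],[si,-c,0],[0,0,-1]]).T
    G=np.array([[c,si,0],[si,-c,0],[0,0,-1.]])  # columns x=(c,s,0), y=(s,-c,0), z=down
    rv=R.from_matrix(T.T@G).as_rotvec(degrees=True)
    d=(np.array([x,y,z])-s['tcp_pos'])
    print('t',round(s['clock'],2),'tcp',(s['tcp_pos']*1000).round(1),'turn',rv.round(2),'shift after turn cm',(G.T@d*100).round(2))
E
python3 - <<'E'
from h import *
to(.526,-.172,.25,14.3)
s=get_state(); c=cams.get_calibration('wrist'); Rm=cv2.Rodrigues(c['rvec'])[0]; C=-Rm.T@c['tvec']; print(C,Rm)
cal=cams.get_calibration("top")
# red decoys rough position
print(unproj(cal,[(372,175),(357,202)],.09))
E
```

```text
t 0.1 tcp [ 231.6 -525.8  249.5] turn [-0.09 -0.01  9.47] shift after turn cm [ 37.27 -27.02  -0.05]
[ 0.30110864 -0.49718962  0.3737397 ] [[ 0.40357802 -0.91494403 -0.00148202]
 [-0.87421644 -0.38609014  0.2944147 ]
 [-0.26994517 -0.1175237  -0.95567661]]
[[ 0.53099201 -0.04102601  0.09      ]
 [ 0.47569281 -0.00778736  0.09      ]]
```

play_rows(series="50 0 0 0 0 0 9.5; 50 4.66 -3.38 0 0 0 0; 50 4.66 -3.38 0 0 0 0; 50 4.66 -3.38 0 0 0 0; 50 4.66 -3.38 0 0 0 0; 50 4.66 -3.38 0 0 0 0; 50 4.66 -3.38 0 0 0 0; 50 4.66 -3.38 0 0 0 0; 50 4.66 -3.38 0 0 0 0; 50 0 0 0 0 0 0; 50 0 0 0 0 0 0", newtons=40)

```text
clock: 1.48
tcp_pos: [0.5261, -0.1722, 0.2498]
orientation: [-0.0, 0.992, 0.125, -0.001]
wrist_force: [-0.1, -0.0, 0.1]
finger_gap: 0.0426
```

```bash
python3 - <<'E'
from h import *
import json
c=cams.get_calibration('wrist')
im=cams.read_camera('wrist'); cv2.imwrite("pics/w1.png",im[:,:,::-1])
json.dump({k:np.array(v).tolist() for k,v in c.items()},open('w1.json','w'))
to(.526,-.172,.075,14.3)
E
```

```text
t 1.52 tcp [ 525.8 -172.8  249.9] turn [-0.02  0.06 -0.07] shift after turn cm [ 0.04 -0.07 17.49]
```

View pics/w1.png

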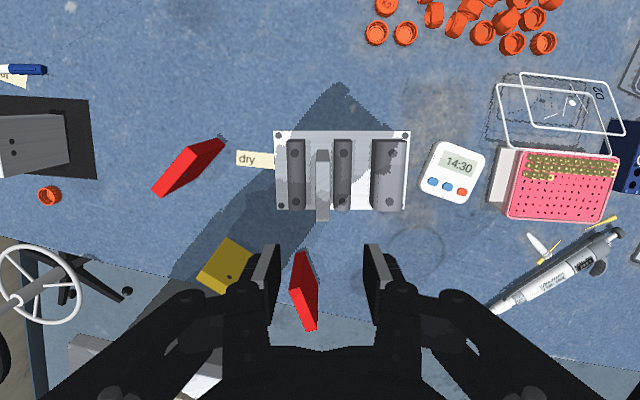

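```bash
python3 - <<'E'
from h import *
im=cv2.imread("pics/w1.png")
cv2.imwrite("pics/w1c.png",cv2.resize(im[120:230,265:420],None,fx=5,fy=5,interpolation=cv2.INTER_CUBIC))
E
```

```text
(no output)
```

View pics/w1c.png

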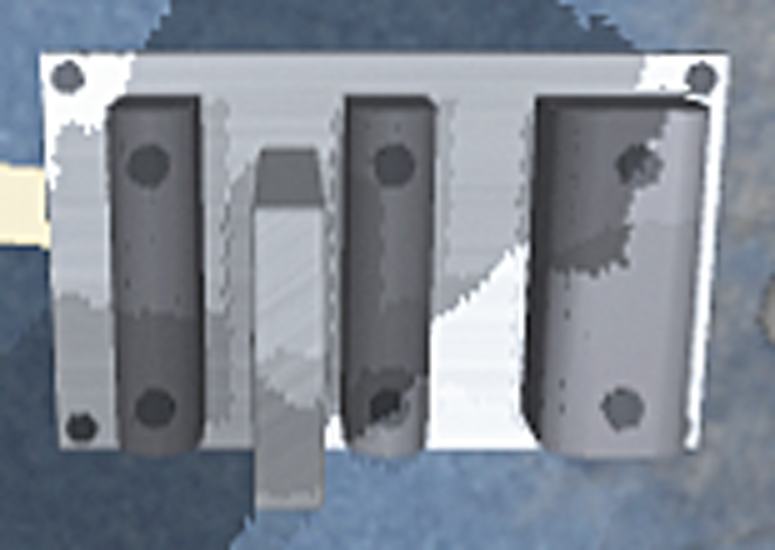

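```bash
python3 - <<'E'
from h import *
import json
cal={k:(np.array(v) if isinstance(v,list) else v) for k,v in json.load(open('w1.json')).items()}
def f(c): return (np.array(c)+.5)/5-.5+np.array((265,120))
for n,c,z in [("plate",[(40,54),(729,55),(700,450),(59,449)],.006),
 ("thin",[(253,207),(324,207),(323,508),(254,508)],.096),
 ("thinbot_back",[(262,148),(316,148)],.006),
 ("screws_slim",[(148,165),(155,408)],.041),("screws_fence",[(394,165),(386,407)],.041),("screws_wide",[(640,165),(622,408)],.041)]:
    P=unproj(cal,f(c),z); print(n,(P[:,:2]*1000).round(1).tolist())
    if len(c)>2:print(rect(P)); 
    d=P[0]-P[-1]; print(np.degrees(np.arctan2(d[1],d[0])).round(1),(P.mean(0)*1000).round(1))
E
```

```text
plate [[560.3, -104.8], [601.2, -264.5], [504.7, -290.1], [464.0, -129.8]]
(array([ 532.5, -197.4]), 99.9, 165.6, 14.36)
14.5 [ 532.5 -197.3    6. ]
thin [[552.4, -161.1], [555.7, -173.8], [498.0, -188.8], [494.7, -175.7]]
(array([ 525.2, -174.9]), 59.6, 13.6, 14.35)
14.2 [ 525.2 -174.8   96. ]
thinbot_back [[551.7, -161.6], [554.9, -174.3]]
104.4 [ 553.3 -168.     6. ]
screws_slim [[546.4, -137.6], [492.2, -151.6]]
14.5 [ 519.3 -144.6   41. ]
screws_fence [[559.8, -190.1], [505.6, -203.2]]
13.7 [ 532.7 -196.7   41. ]
screws_wide [[573.4, -242.7], [518.9, -256.2]]
14.0 [ 546.2 -249.5   41. ]
```

play_rows(series="50 -0.1 0.17 3 0 0 0; 50 0 0 5 0 0 0; 50 0 0 5 0 0 0; 50 0 0 3 0 0 0; 50 0 0 1.5 0 0 0; 50 0 0 0 0 0 0; 10 0 0 0 0 0 0; 10 0 0 0 0 0 0; 10 0 0 0 0 0 0; 10 0 0 0 0 0 0", newtons=40)

```text
clock: 2.78
tcp_pos: [0.5269, -0.1749, 0.0768]
orientation: [0.001, 0.992, 0.124, 0.001]
wrist_force: [-1.4, -1.0, 7.1]
finger_gap: 0.0137
```

play_rows(series="10 0 0 -3 0 0 0; 10 0 0 -6 0 0 0; 10 0 0 -5.5 0 0 4.9; 10 0.17 -5.24 0 0 0 0; 10 0.18 -5.24 0 0 0 0; 10 0.18 -5.24 0 0 0 0; 10 0.18 -5.24 0 0 0 0; 10 0.18 -5.24 0 0 0 0; 10 0.18 -5.24 0 0 0 0; 10 0.18 -5.24 0 0 0 0; 10 0.18 -5.24 0 0 0 0; 10 0 0 0 0 0 0")

```text
clock: 4.28
tcp_pos: [0.4788, 0.2014, 0.2206]
orientation: [-0.016, 0.993, 0.113, -0.002]
wrist_force: [-0.6, 0.6, -1.7]
finger_gap: 0.0134
```

```bash
python3 - <<'E'
from h import *
import json
c=cams.get_calibration('wrist')
im=cams.read_camera('wrist'); cv2.imwrite("pics/w2.png",im[:,:,::-1])
json.dump({k:np.array(v).tolist() for k,v in c.items()},open('w2.json','w'))
to(.472,.241,.072,9.4)
E
```

```text
t 4.33 tcp [478.9 200.5 220.6] turn [-1.86  0.13  3.48] shift after turn cm [-0.02 -4.11 14.86]
```

View pics/w2.png

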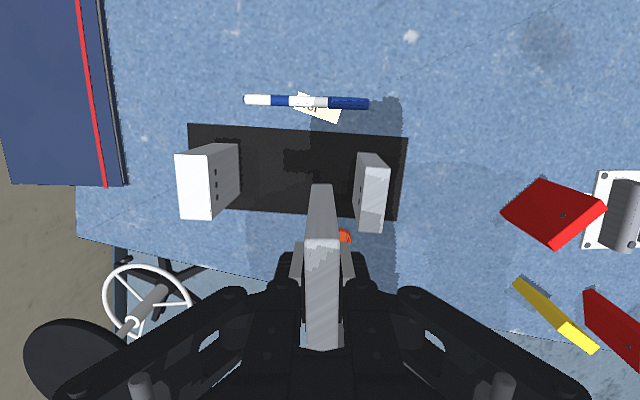

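```bash
python3 - <<'E'
from h import *
im=cv2.imread("pics/w2.png")
cv2.imwrite("pics/w2c.png",cv2.resize(im[110:250,165:415],None,fx=3.2,fy=3.2,interpolation=cv2.INTER_CUBIC))
to(.472,.241,.072,9.4)
E
```

```text
t 4.33 tcp [478.9 200.5 220.6] turn [-1.86  0.13  3.48] shift after turn cm [-0.02 -4.11 14.86]
```

View pics/w2c.png

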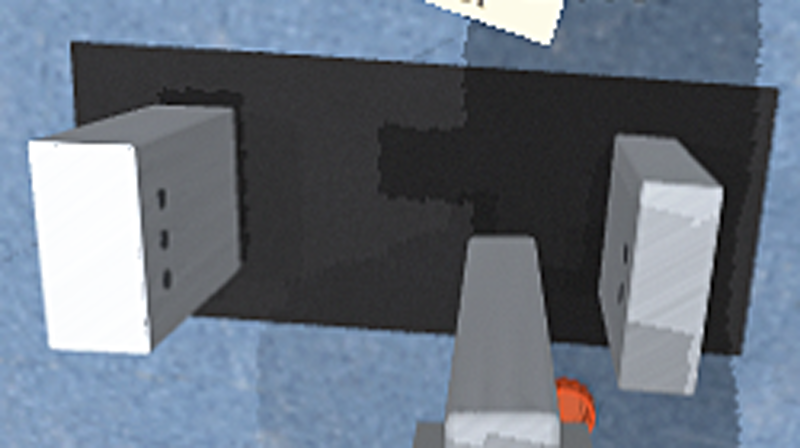

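```bash
python3 - <<'E'
from h import *
import json
cal={k:(np.array(v) if isinstance(v,list) else v) for k,v in json.load(open('w2.json')).items()}
def f(c): return (np.array(c)+.5)/3.2-.5+np.array((165,110))
for n,c,z in [("thick",[(28,140),(135,145),(151,353),(50,352)],.092),
 ("med",[(641,183),(722,186),(695,393),(620,387)],.092)]:
    P=unproj(cal,f(c),z); print(n,(P[:,:2]*1000).round(1).tolist(),rect(P))
E
```

```text
thick [[487.4, 337.0], [492.7, 308.0], [434.4, 296.6], [427.6, 325.6]] (array([460.3, 316.7]), 60.9, 29.8, 10.81)
med [[513.6, 174.5], [517.8, 153.6], [459.5, 143.8], [456.2, 164.8]] (array([486.9, 159.2]), 59.2, 21.4, 9.48)
```

```bash
python3 - <<'E'
from h import *
to(.4736,.2385,.073,9.8)
E
```

```text
t 4.33 tcp [478.9 200.5 220.6] turn [-1.86  0.12  3.08] shift after turn cm [ 0.12 -3.84 14.76]
```

play_rows(series="10 0 0 0 -1.86 0.12 3.1; 10 0.06 -1.9 1 0 0 0; 10 0.06 -1.9 2 0 0 0; 10 0 0 0 0 0 0; 10 0 0 0 0 0 0")

```text
clock: 4.95
tcp_pos: [0.4809, 0.1995, 0.1919]
orientation: [-0.015, 0.994, 0.111, -0.002]
wrist_force: [0.2, 0.6, -2.0]
finger_gap: 0.0139
```

```bash
python3 - <<'E'
from h import *
to(.4736,.2385,.073,9.8)
E
```

```text
t 4.95 tcp [480.9 199.5 191.9] turn [-1.75  0.03  2.99] shift after turn cm [-0.06 -3.97 11.89]
```

```bash
python3 - <<'E'
from h import *
print(get_state())
E
```

```text
{'clock': 4.95, 'joint_pos': array([ 0.22226346,  0.23129953, -0.2095586 ,  1.12962269,  0.03054919,
        3.14062237]), 'qvel': array([ 0.00190894, -0.00497804,  0.01405197, -0.00020646,  0.0022874 ,
        0.00098374]), 'tau': array([ 6.14604307e-02, -4.27173078e+01,  2.89874929e+01,  3.29787238e-02,
        1.25659648e-01,  1.21397543e-04]), 'tcp_pos': array([0.48091734, 0.19950927, 0.19186698]), 'orientation': array([-0.01519802,  0.99366109,  0.11137466, -0.0015298 ]), 'wrist_force': array([ 0.15073032,  0.57668977, -1.97625432]), 'ft_torque': array([-0.08002949, -0.01998597,  0.0107186 ]), 'finger_gap': 0.01386071933547259}
```

play_rows(series="10 0 0 0 0 0 -10.4; 10 0 0 0 0 0 -10.4; 10 0 0 0 0 0 -10.4; 10 0 0 0 0 0 -10.4; 10 0 0 0 0 0 -10.4; 10 0 0 0 0 0 -10.4; 10 0 0 0 0 0 -10.4; 10 0 0 0 0 0 -10.4; 10 0 0 0 0 0 -10.4; 10 0 0 0 0 0 -10.4; 10 0 0 0 0 0 -10.4; 10 0 0 0 0 0 -10.4")

```text
clock: 6.45
tcp_pos: [0.4813, 0.1998, 0.1926]
orientation: [-0.008, 0.359, 0.933, 0.013]
wrist_force: [0.9, 0.2, -2.2]
finger_gap: 0.0136
```

play_rows(series="10 0 0 0 0 0 -10.4; 10 0 0 0 0 0 -10.4; 10 0 0 0 0 0 -10.4; 10 0 0 0 0 0 -10.4; 10 0 0 0 0 0 -10.4; 10 0 0 0 0 0 0; 10 0 0 0 0 0 0")

```text
clock: 7.32
tcp_pos: [0.481, 0.2, 0.1921]
orientation: [-0.002, -0.082, 0.996, 0.015]
wrist_force: [-0.2, 0.6, -2.4]
finger_gap: 0.0133
```

```bash
python3 - <<'E'
from h import *
to(.4736,.2385,.073,189.8); print(get_state()['joint_pos'])
E
```

```text
t 7.33 tcp [481.  200.  192.1] turn [ 1.77 -0.03 -0.34] shift after turn cm [ 0.07  3.92 11.91]
[ 0.22297424  0.23102801 -0.20936988  1.12928958  0.03080738  0.05783598]
```

play_rows(series="10 0 0 0 1.77 -0.03 -0.34; 10 0.03 2 0 0 0 0; 10 0.04 1.92 2 0 0 0; 10 0 0 3 0 0 0; 10 0 0 3 0 0 0; 10 0 0 0 0 0 0; 10 0 0 0 0 0 0")

```text
clock: 8.2
tcp_pos: [0.4737, 0.2389, 0.1126]
orientation: [0.0, -0.087, 0.996, -0.0]
wrist_force: [-0.3, 0.0, -1.8]
finger_gap: 0.0133
```

```bash
python3 - <<'E'
from h import *
to(.4736,.2385,.073,189.8)
cv2.imwrite("pics/s2.png",cams.read_camera('side')[:,:,::-1])
cv2.imwrite("pics/s2c.png",cv2.resize(cv2.imread("pics/s2.png")[130:340,240:400],None,fx=2.8,fy=2.8))
E
```

```text
t 8.2 tcp [473.7 238.9 112.6] turn [-0.02  0.02  0.18] shift after turn cm [ 0.02 -0.04  3.96]
```

View pics/s2c.png

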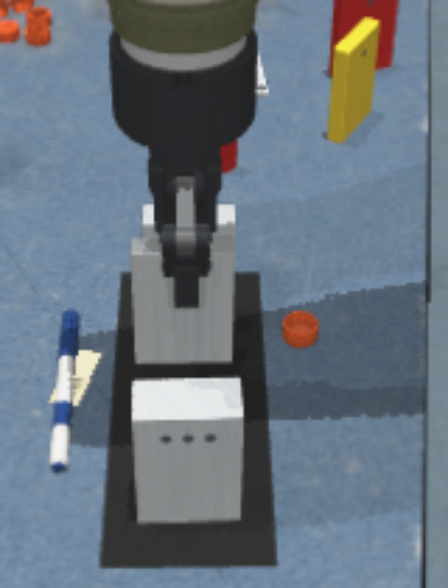

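play_rows(series="10 0 0 2 0 0 0; 10 0 0 1.4 0 0 0; 10 0 0 0.3 0 0 0; 10 0 0 0 0 0 0")

```text
clock: 8.75
tcp_pos: [0.4733, 0.2386, 0.0749]
orientation: [-0.0, -0.087, 0.996, -0.0]
wrist_force: [-0.4, 0.1, -1.6]
finger_gap: 0.0137
```

play_rows(series="10 0 0 0.15 0 0 0; 10 0 0 0 0 0 0")

```text
clock: 9.0
tcp_pos: [0.4734, 0.2387, 0.0735]
orientation: [-0.0, -0.087, 0.996, 0.0]
wrist_force: [0.1, -0.4, -2.3]
finger_gap: 0.0136
```

play_rows(series="10 0 0 0.12 0 0 0; 10 0 0 0 0 0 0")

```text
clock: 9.25
tcp_pos: [0.4736, 0.2388, 0.0728]
orientation: [0.0, -0.087, 0.996, 0.0]
wrist_force: [-1.0, 0.2, 4.9]
finger_gap: 0.0131
```

play_rows(series="40 0 0 0 0 0 0; 40 0 0 0 0 0 0; 40 0 0 -3 0 0 0; 70 0 0 -4 0 0 0; 70 0 0 -4.5 0 0 -0.8; 70 -0.06 3.95 0 0 0 0; 70 -0.06 3.95 0 0 0 0; 70 0 0 0 0 0 0; 70 0 0 0 0 0 0")

```text
clock: 10.38
tcp_pos: [0.4594, 0.3162, 0.1865]
orientation: [-0.001, -0.094, 0.996, -0.0]
wrist_force: [-0.5, 0.6, -1.1]
finger_gap: 0.0595
```

```bash
python3 - <<'E'
from h import *
import json
to(.4603,.3167,.070,190.6)
c=cams.get_calibration('wrist')
im=cams.read_camera('wrist'); cv2.imwrite("pics/w3.png",im[:,:,::-1])
json.dump({k:np.array(v).tolist() for k,v in c.items()},open('w3.json','w'))
E
```

```text
t 10.38 tcp [459.4 316.2 186.5] turn [-0.03 -0.08  0.23] shift after turn cm [-0.1   0.03 11.65]
```

View pics/w3.png

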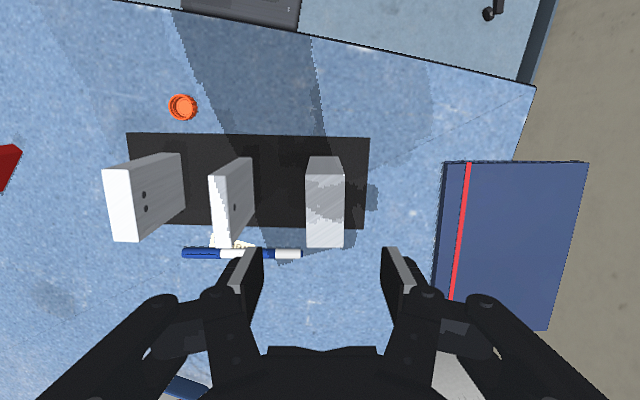

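```bash
python3 - <<'E'
from h import *
import json
im=cv2.imread("pics/w3.png")
cv2.imwrite("pics/w3c.png",cv2.resize(im[145:260,285:390],None,fx=5,fy=5,interpolation=cv2.INTER_CUBIC))
E
```

```text
(no output)
```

View pics/w3c.png

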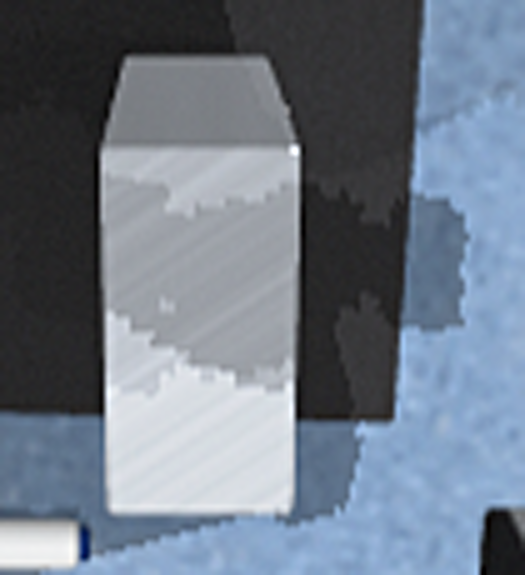

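```bash
python3 - <<'E'
from h import *
import json
cal={k:(np.array(v) if isinstance(v,list) else v) for k,v in json.load(open('w3.json')).items()}
f=lambda c:(np.array(c)+.5)/5-.5+np.array((285,145))
P=unproj(cal,f([(100,147),(299,147),(294,514),(106,514)]),.092);print((P*1000).round(1).tolist(),rect(P))
c=rect(P)[0]/1000
to(c[0],c[1],.070,190.4)
E
```

```text
[[434.2, 297.1, 92.0], [428.6, 325.9, 92.0], [486.9, 337.7, 92.0], [492.6, 308.3, 92.0]] (array([460.6, 317.3]), 59.5, 29.9, 10.87)
t 10.43 tcp [459.5 315.8 186.6] turn [-0.03 -0.08  0.37] shift after turn cm [-0.13  0.13 11.66]
```

play_rows(series="70 -0.13 0.12 3 0 0 0; 70 0 0 4 0 0 0; 70 0 0 3 0 0 0; 70 0 0 1.65 0 0 0; 70 0 0 0 0 0 0; 20 0 0 0 0 0 0; 20 0 0 0 0 0 0; 20 0 0 0 0 0 0; 20 0 0 0 0 0 0; 20 0 0 0 0 0 0", newtons=60)

```text
clock: 11.68
tcp_pos: [0.4617, 0.3184, 0.072]
orientation: [0.001, -0.094, 0.996, 0.0]
wrist_force: [-0.1, -0.9, 6.3]
finger_gap: 0.0297
```

play_rows(series="20 0 0 -3 0 0 0; 20 0 0 -6 0 0 0; 20 0 0 -6 0 0 -3.5; 20 0.65 -5.45 0 0 0 0; 20 0.65 -5.45 0 0 0 0; 20 0.65 -5.45 0 0 0 0; 20 0.65 -5.45 0 0 0 0; 20 0.65 -5.45 0 0 0 0; 20 0.65 -5.45 0 0 0 0; 20 0.65 -5.45 0 0 0 0; 20 0.65 -5.45 0 0 0 0; 20 0.65 -5.45 0 0 0 0")

```text
clock: 13.18
tcp_pos: [0.5244, -0.1733, 0.2196]
orientation: [-0.001, -0.124, 0.992, 0.001]
wrist_force: [1.1, 0.5, -4.2]
finger_gap: 0.029
```

play_rows(series="20 0 0 3 0 0 0; 20 0 0 3 0 0 0; 20 0 0 0 0 0 0; 20 0 0 0 0 0 0")

```text
clock: 13.68
tcp_pos: [0.5252, -0.1717, 0.161]
orientation: [-0.0, -0.125, 0.992, 0.0]
wrist_force: [0.0, -0.7, -4.1]
finger_gap: 0.0294
```

```bash
python3 - <<'E'
from h import *
import json
to(.5258,-.1711,.076,194.3)
c=cams.get_calibration('wrist')
im=cams.read_camera('wrist'); cv2.imwrite("pics/w4.png",im[:,:,::-1])
json.dump({k:np.array(v).tolist() for k,v in c.items()},open('w4.json','w'))
E
```

```text
t 13.68 tcp [ 525.2 -171.7  161. ] turn [ 0.   -0.04  0.02] shift after turn cm [-0.08  0.04  8.5 ]
```

View pics/w4.png

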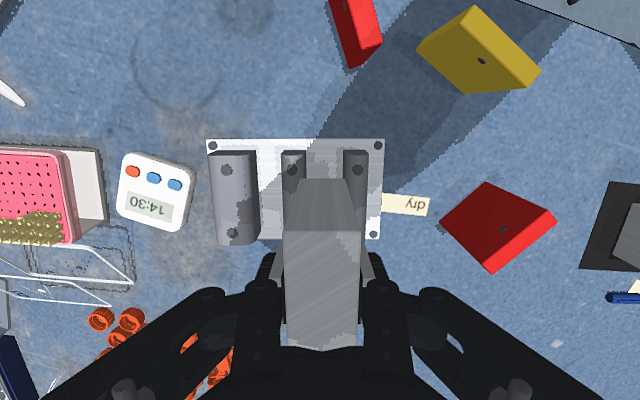

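```bash
python3 - <<'E'
from h import *
im=cv2.imread("pics/w4.png")
cv2.imwrite("pics/w4c.png",cv2.resize(im[130:255,195:400],None,fx=3.9,fy=3.9,interpolation=cv2.INTER_CUBIC))
E
```

```text
(no output)
```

View pics/w4c.png

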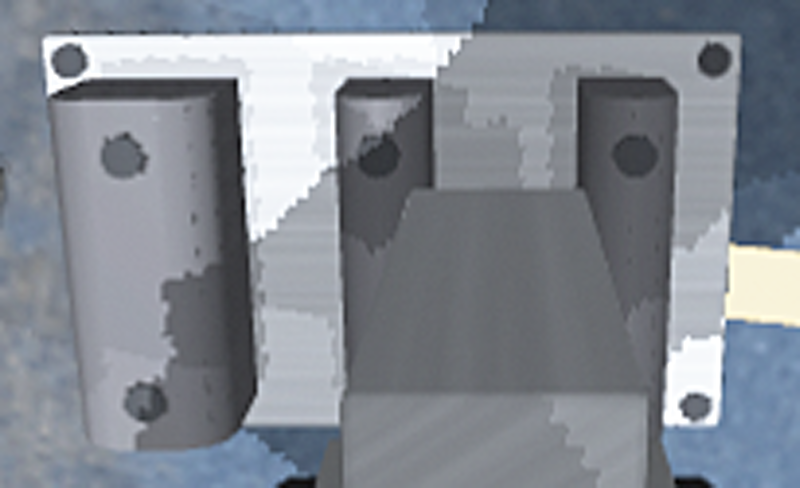

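```bash
python3 - <<'E'
from h import *
import json
cal={k:(np.array(v) if isinstance(v,list) else v) for k,v in json.load(open('w4.json')).items()}
f=lambda c:(np.array(c)+.5)/3.9-.5+np.array((195,130))
a=np.radians(14.3); F=np.array([532.5,-197.3]); M=np.array([[np.cos(a),np.sin(a)],[-np.sin(a),np.cos(a)]])
for n,c,z in [("plate",[(42,34),(741,35),(719,426)],.006),("screws w,f,s",[(125,156),(379,156),(636,156)],.041),("walls",[(433,79),(578,79)],.006),("leafbot",[(409,189),(583,189)],.091),("leaftop",[(342,393),(649,393)],.181)]:
    P=unproj(cal,f(c),z)[:,:2]*1000; print(n,((P-F)@M.T).round(1).tolist())
E
```

```text
plate [[-49.8, -81.6], [-49.4, 82.6], [50.1, 83.0]]
screws w,f,s [[-27.5, -53.2], [-27.4, 0.6], [-27.4, 54.7]]
walls [[-39.0, 10.4], [-39.0, 44.6]]
leafbot [[-31.6, 10.5], [-31.6, 39.9]]
leaftop [[-32.0, 10.4], [-32.0, 39.7]]
```

play_rows(series="20 -0.15 0.18 2 0 0 0; 20 0 0 1.5 0 0 0; 20 0 0 0.8 0 0 0; 20 0 0 0.8 0 0 0; 20 0 0 0.8 0 0 0; 20 0 0 0 0 0 0")

```text
clock: 14.48
tcp_pos: [0.5256, -0.1697, 0.1008]
orientation: [-0.001, -0.124, 0.992, 0.0]
wrist_force: [-0.1, 1.0, -5.3]
finger_gap: 0.0296
```

play_rows(series="20 0 0 0.5 0 0 0; 20 0 0 0.5 0 0 0; 20 0 0 0 0 0 0")

```text
clock: 14.85
tcp_pos: [0.5257, -0.1697, 0.091]
orientation: [-0.001, -0.124, 0.992, 0.0]
wrist_force: [0.2, -0.6, -4.2]
finger_gap: 0.0297
```

In the lane without contact; go on down.

play_rows(series="20 0 0 0.5 0 0 0; 20 0 0 0.5 0 0 0; 20 0 0 0.3 0 0 0; 20 0 0 0 0 0 0")

```text
clock: 15.35
tcp_pos: [0.5257, -0.1697, 0.0781]
orientation: [-0.001, -0.124, 0.992, 0.0]
wrist_force: [0.2, 0.0, -5.1]
finger_gap: 0.0294
```

play_rows(series="20 0 0 0.15 0 0 0; 20 0 0 0 0 0 0")

```text
clock: 15.6
tcp_pos: [0.526, -0.1698, 0.0769]
orientation: [-0.0, -0.124, 0.992, -0.0]
wrist_force: [0.6, -0.7, -5.0]
finger_gap: 0.0298
```

play_rows(series="20 0 0 0.12 0 0 0; 20 0 0 0 0 0 0")

```text
clock: 15.85
tcp_pos: [0.5262, -0.1699, 0.076]
orientation: [-0.0, -0.124, 0.992, -0.0]
wrist_force: [-0.5, 1.5, -1.7]
finger_gap: 0.0294
```

play_rows(series="60 0 0 0 0 0 0; 60 0 0 0 0 0 0; 60 0 0 0 0 0 0; 60 0 0 -3 0 0 0; 60 0 0 -5 0 0 0; 60 0 0 -5 0 0 0; 60 0 0 -4 0 0 0; 60 0 0 0 0 0 0; 60 0 0 0 0 0 0")

```text
clock: 16.98
tcp_pos: [0.526, -0.1697, 0.2454]
orientation: [-0.0, -0.124, 0.992, -0.0]
wrist_force: [0.2, 0.3, -0.9]
finger_gap: 0.0509
```

```bash
python3 - <<'E'
from h import *
import json
s=get_state(); print(s['clock'],s['tcp_pos'],s['wrist_force'])
c=cams.get_calibration('wrist')
im=cams.read_camera('wrist')[:,:,::-1]; cv2.imwrite("pics/w5.png",im)
json.dump({k:np.array(v).tolist() for k,v in c.items()},open('w5.json','w'))
s=cams.read_camera('side')[:,:,::-1]
a=cv2.resize(im[100:280,200:440],None,fx=3.2,fy=3.2,interpolation=cv2.INTER_CUBIC)
cv2.imwrite("pics/w5c.png",a); cv2.imwrite("pics/s5.png",s)
E
```

```text
16.975 [ 0.52596794 -0.16971194  0.24538464] [ 0.24932935  0.34545944 -0.85753959]
```

View pics/w5c.png

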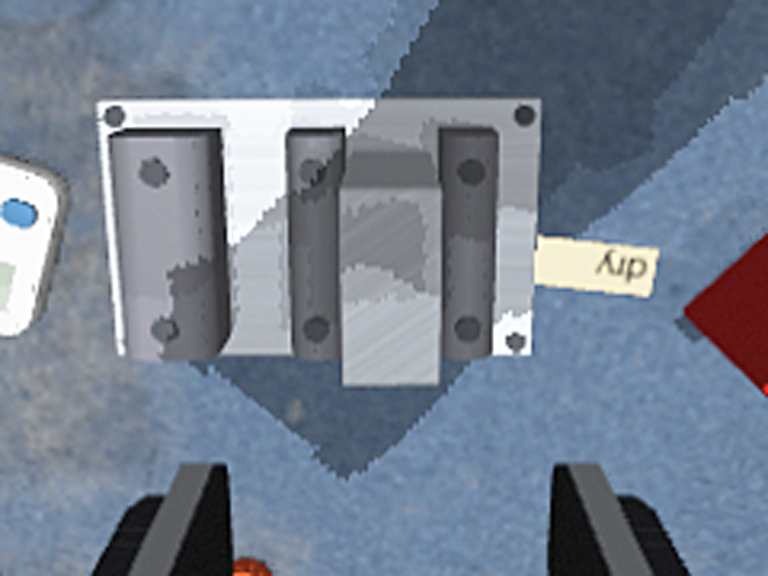

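View pics/s5.png

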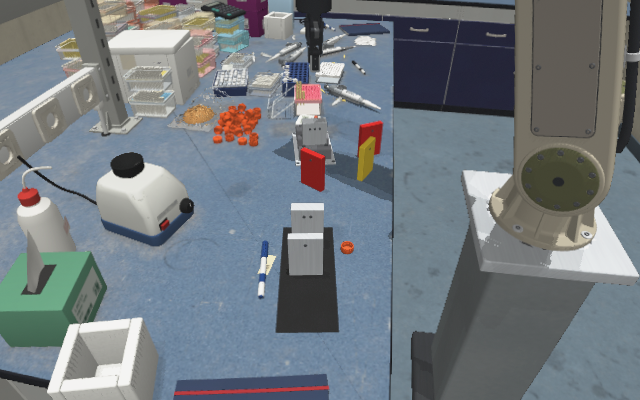

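```bash
python3 - <<'E'
from h import *
import json
from workcell import workorder
cal={k:(np.array(v) if isinstance(v,list) else v) for k,v in json.load(open('w5.json')).items()}
f=lambda c:(np.array(c)+.5)/3.2-.5+np.array((200,100))
pl=unproj(cal,f([(97,101),(541,100),(530,355),(124,354)]),.006)
lf=unproj(cal,f([(341,187),(440,187),(439,385),(343,385)]),.096)
print(rect(pl),rect(lf))
F=np.array(rect(pl)[0]);a=np.radians(14.3);M=np.array([[np.cos(a),np.sin(a)],[-np.sin(a),np.cos(a)]])
print(M@(np.array(rect(lf)[0])-F))
im=cv2.imread("pics/s5.png"); cv2.imwrite("pics/s5c.png",cv2.resize(im[100:280,270:400],None,fx=3.2,fy=3.2,interpolation=cv2.INTER_CUBIC))
E
```

```text
(array([ 532.9, -196.7]), 99.3, 164.1, 14.35) (array([ 524.8, -171.3]), 60.0, 29.0, 14.33)
[-1.5752525  26.61369158]
```

View pics/s5c.png

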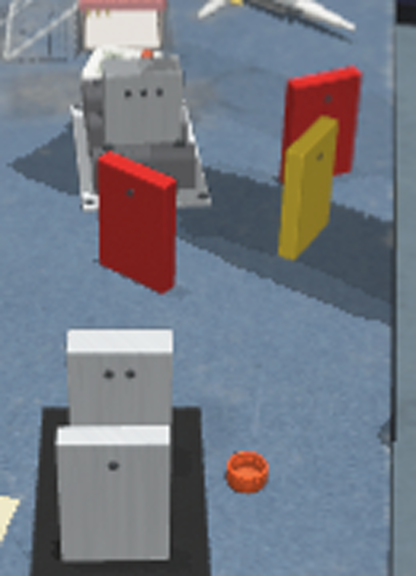

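The crop shows the three-dimple leaf in the left lane at about (145,95), measured at x -1.6 and y 26.6 mm in the fixture frame. The two-dimple leaf (120,375) and one-dimple leaf (113,465) stand upright on the mat. The gripper is clear of everything.

```bash
python3 -c "
from workcell import workorder
print(workorder.hand_in())"
```

```text
the job is handed in; nothing more can be done
None
```

The job is done and handed in after about 17 s of the 58 s allowed. The slim stop is on the left, so that lane is 34 mm wide and the thick leaf was the one to fit. I moved the thin leaf to the mat midway between the other two places, then set the thick leaf in the left lane. The medium leaf was never touched.

**Last checks:**
- **Thick leaf:** it stands upright at x -1.6 mm and y 26.6 mm in the fixture frame, and lines up with the lane. It went in without touching the sides. I released it at a TCP height of 76 mm, just as the force showed it reaching the floor. The leaf top fits the 96 mm height of a fully seated leaf.
- **Thin and medium leaves:** both look upright on the mat in the side view, well away from the fixture.
- **Gripper:** it was open and about 15 cm clear, with wrist force near zero.

**What disagreed or went wrong:**
- The top camera put the fixture about 4.5 mm off in y from the wrist camera. I used the wrist camera, because its sizes matched the fixture's given dimensions.
- Seen from the wrist camera, the held leaf sat about 1.5 mm off where the TCP put it. I split the difference when lowering it.
- On the first carry to the mat the last joint reached its range limit, so the tool stopped short and tilted about 2 degrees. I undid this with a half turn of the gripper before placing the thin leaf.

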